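Lever the capsule tin open with a knife and hold its lid at 45 degrees

ROBOT

A 7-joint arm with a two-finger parallel gripper is mounted at the origin on the work surface. World frame = base frame: x ahead of the robot, y to its left, z up, the work surface at z = 0. Lengths are in m, angles in rad, forces in N, time in s.
With the tool pointing down it reaches from about 0.425 to 0.8 m from the base axis. Payload 8.3 kg.
Tool frame: the origin (TCP) lies at the very end of the fingers, on their centre line; the grasp point (between the pads) lies 19 mm behind it (manip.tcp_to_grasp is the distance from the TCP to the grasp point, in m); z points along the fingers, y is the line along which they close (so a half turn about z gives the same grasp; the last joint's range is limited). The gripper opens to 85 mm and grips with 20 to 120 N. Pads are 22 mm wide; open, the fingers measure 114 mm over their backs; the gripper's body (76 mm by 85 mm) begins 54 mm behind the grasp point. The pads swing forward as they close: fully open they stand 13 mm farther back than shut.
Start: joints at [1.095, 0.383, 0.016, 1.37, -0.006, 1.388, -0.046], TCP at [0.251, -0.572, 0.231] pointing down, gripper open.
Joint ranges: [-2.95, 2.95], [-0.25, 2.06], [-1.52, 1.56], [0.18, 2.33], [-1.44, 4.58], [0.02, 2.06], [-3.01, 3.01]. Speed limits (rad/s): [2.39, 2.39, 3.01, 3.01, 3.14, 3.14, 3.14].

INTERFACE

Orientations are given as a unit quaternion [w, x, y, z].
In Python, from rig import manip, camrig, ticket gives the robot as it stands (manip), with the cameras (camrig) and the job (ticket).
- The arm moves only by the shell command python3 nudge.py 'ROWS' [OPENING] [FORCE]. ROWS is a JSON list of rows, 1 to 20 of them, each of 6 numbers: dx, dy, dz in m, then a rotation vector rx, ry, rz in rad; each row shifts and turns the commanded pose from where the row before left it, along the tool's axes as they then stand; what a row does not reach is not made up. A row lasts 1/10 s, in which the tool goes at most 0.05 m and 0.15 rad, less where a joint would pass 70% of its speed; a pose out of reach is approached as far as the arm can. OPENING is the finger opening in m, set as the command begins (- or left out keeps the last). The fingers move at their own pace and stop on an object; FORCE is the grip in N (left out, the last holds). Time passes only in rows, so rows that do not move let the fingers close. It prints the time, the measured TCP pose, the force, the opening and the grip force at its end.
- manip.state(): the state, without advancing time (a new reading comes with each control period).
- camrig.capture(name): name is "scene" or "top"; returns the picture (384x512x3 uint8, red, green, blue); there is no depth.
- camrig.calibration(name): a dict with "fx", "fy", "cx", "cy" (pixels), "k1" (the pictures are not rectified: a ray, as slopes to the right and down, at radius r is drawn at 1 + k1 r^2 times it, then the intrinsics apply), "pose" (4x4, takes a point from camera to world coordinates). Camera axes: x right, y down, z forward; pixel columns grow to the right and rows downward; lengths in m; the calibration is good to about 2 mm. A picture is of the moment at which its call begins. calibration takes no time and is no camera call.
- ticket.hand_in(): hands the job in; it is judged then, once.
The state is a dict: "clock": time; "joint_pos": joint angles; "joint_velocities": joint speeds; "joint_efforts": joint torques, N m; "eef_pos": TCP position; "tool_rot": TCP orientation; "force": force on the tool from outside, world axes, zero at the start; "torque": the same for the moment, N m; "gripper_width": finger opening in m; "gripper_force": force on a finger pad.
Only numpy, scipy, OpenCV 4.12 (cv2) and the standard library are available. Lean on these libraries where they do the work, as an engineer would, in place of code of your own. Each camera call takes 0.05 s, during which the arm holds its last target. There are 200 camera calls.

TASK

The hinged lid of the blue coffee-capsule tin has snapped tight: pick up the table knife, slip its blade under the lip at the front of the lid, lever the lid up and hold it half open, at 45 degrees, resting on the blade so that I can take a capsule out. The lid falls shut if it is let go, so finish while holding it like that: knife still gripped and clear of the worktop, lid still and carried by the knife alone, never touched by the gripper. Leave the mug, the washing-up bottle and the spice jar where they stand.

Things in the scene. Friction and masses are not known exactly. Their poses are not given: they have to be found in the camera images.
- tin: Blue enamelled steel tin with a hinged blue lid, cream panel on its front, fixed on the worktop. 120 mm deep (x) by 180 mm wide (y), walls 2.5 mm, rim 95 mm above the worktop; inside, coffee capsules up to 60 mm. Origin: centre of its underside. x points from the front (lip side, roughly facing the robot) to the back, z up. The lid's hinge line is the top of the back wall, at x = 60 mm, z = 95 mm.
- lid (a joint): Angle of the tin's lid in rad: 0 shut, 0.785 is 45 degrees, stop at 1.75; the front rises. Lid about 0.2 kg, swings freely and falls shut from under about 85 degrees; it weighs about 1 N on a support under its front edge. A snap catch holds it shut: the lip must be pushed up with about 5 N, over the first 6 mm, before the lid comes free.
- lid_lip (a point): Middle of the underside of the lid's lip: a bare steel tongue 70 mm wide (tin's y), 14 mm long, 3 mm thick, standing out level from the lower edge of the lid's front skirt. Moves with the lid. Shut: underside 81 mm above the worktop, lip ends 7 mm in front of this point, the tin's front wall is 11 mm behind it and the space below is free.
- lid_edge (a point): Middle of the lower inside edge of the lid's front skirt, which comes to rest on a level blade pushed in under the raised lid. Moves with the lid. It lies 121.5 mm from the hinge line along the lid's plate and 14 mm below it (shut: 81 mm above the worktop, 9.5 mm behind the lip point). The lid is a 3 mm plate on the rim, its skirt 2.5 mm thick and 14 mm deep, outside the rim.
- knife: Table knife lying flat on the worktop, 220 mm long, 85 g: black handle 105 by 20 by 14 mm thick; flat steel blade 115 by 19 by 2.5 mm at the handle's mid-height, 5.5 to 8 mm above the worktop. Origin: mid-length, on the underside. x points to the blade's tip, z up; handle from x = -110 to -5 mm. Gripped hard (50 N) across its 20 mm from above it stays level; its tip dips some 5 mm as it levers.
- knife_grip (a point): Where to grip the knife: on the handle's axis, 35 mm behind the knife's origin, 7 mm above its underside, 145 mm behind the blade's tip.
- knife_tip (a point): Tip of the blade, mid-thickness, 110 mm ahead of the knife's origin.
- mug: White mug, 80 mm across, 92 mm high, handle on its y side; leave it alone. Origin: centre of its underside.
- bottle: Green washing-up bottle with a white cap, 60 mm across, 200 mm high; leave it alone. Origin: centre of its underside.
- jar: Amber glass spice jar with a dark lid, 54 mm across, 95 mm high; leave it alone. Origin: centre of its underside.

How it is judged:
By the outcome, as a careful person would: the job done as asked, in the order asked, and still so for the second after the job is handed in, while the arm keeps its last pose, push and grip.
It also fails if it takes over 58 s, if anything falls off the work surface, if the arm or the gripper's body presses on something with over 40 N, if the wrist force passes 120 N, or if a joint passes its speed limit or range.

## Working session

There is one attempt and no reset: what is moved stays moved. The work goes in short steps, Python scripts to look and compute and a shell command to move; the robot and the scene stay as the last step left them, time stands still between calls to the robot, and variables do not carry over. Pictures are saved under pics/ and viewed, at most 10 in all, crops included, and the job is handed in when it is done.

```bash
ls; mkdir -p pics; python3 - <<'E'
from rig import manip, camrig, ticket
import cv2,numpy as np
for n in("scene","top"):
    im=camrig.capture(n); cv2.imwrite(f"pics/{n}0.png",cv2.cvtColor(im,cv2.COLOR_RGB2BGR))
    c=camrig.calibration(n); print(n,{k:np.round(v,4).tolist() for k,v in c.items()})
s=manip.state(); print({k:np.round(v,3).tolist() for k,v in s.items()}, manip.tcp_to_grasp)
E
```

```text
nudge.py
pics
rig.py
scene {'fx': 431.4494, 'fy': 431.4494, 'cx': 259.6724, 'cy': 198.5036, 'k1': -0.0591, 'pose': [[0.8626, 0.2495, -0.4401, 1.0449], [0.5058, -0.4411, 0.7413, -0.7234], [-0.0092, -0.8621, -0.5067, 0.6047], [0.0, 0.0, 0.0, 1.0]]}
top {'fx': 357.1051, 'fy': 357.1051, 'cx': 258.1292, 'cy': 192.2046, 'k1': -0.0679, 'pose': [[0.0063, -0.9952, 0.098, 0.5401], [-1.0, -0.0065, -0.0017, 0.013], [0.0023, -0.098, -0.9952, 0.9714], [0.0, 0.0, 0.0, 1.0]]}
{'clock': 0.1, 'joint_pos': [1.095, 0.384, 0.016, 1.371, -0.006, 1.388, -0.047], 'joint_velocities': [0.002, -0.004, 0.002, -0.004, 0.001, 0.0, 0.0], 'joint_efforts': [0.004, -62.913, 0.848, -37.276, 0.017, 0.011, -0.0], 'eef_pos': [0.251, -0.572, 0.23], 'tool_rot': [-0.001, 0.979, 0.205, -0.0], 'force': [-1.144, 0.071, -0.301], 'torque': [0.023, -0.019, 0.009], 'gripper_force': 0.0, 'gripper_width': 0.085} 0.0187
```

View pics/scene0.png

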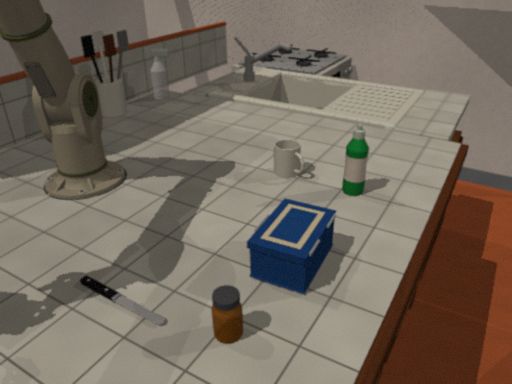

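View pics/top0.png

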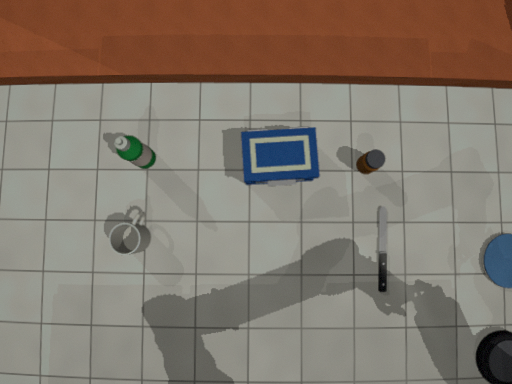

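The top view shows the tin at about (280,155) with its lip side facing down, towards the robot. The knife handle is at (382,272) with the tip at (382,207) pointing to +x. The jar is at (370,161), between the knife and the tin's right side.

```bash
cat > h.py <<'E'
import cv2,numpy as np
from rig import manip, camrig, ticket
def ray(n,uv):
    c=camrig.calibration(n); P=np.array(c["pose"])
    K=np.array([[c["fx"],0,c["cx"]],[0,c["fy"],c["cy"]],[0,0,1]])
    q=cv2.undistortPoints(np.float64(uv).reshape(-1,1,2),K,np.array([c["k1"],0,0,0.]))[:,0]
    return P[:3,3],np.c_[q,np.ones(len(q))]@P[:3,:3].T
def plane(n,uv,z):
    o,d=ray(n,uv); return o+d*((z-o[2])/d[:,2])[:,None]
def proj(n,X):
    c=camrig.calibration(n); P=np.linalg.inv(np.array(c["pose"]))
    q=np.atleast_2d(X)@P[:3,:3].T+P[:3,3]; s=q[:,:2]/q[:,2:]; s=s*(1+c["k1"]*(s**2).sum(1,keepdims=True))
    return s*c["fx"]+[c["cx"],c["cy"]]
def big(m,roi=None):
    if roi:
        k=np.zeros_like(m);x0,y0,x1,y1=roi;k[y0:y1,x0:x1]=1;m=m*k
    cs,_=cv2.findContours(m.astype(np.uint8),cv2.RETR_EXTERNAL,cv2.CHAIN_APPROX_NONE)
    return max(cs,key=cv2.contourArea)
E
python3 - <<'E'
from h import *
np.set_printoptions(precision=4,suppress=True)
for n,roi,troi in(("top",(365,195,400,300),(225,110,335,200)),("scene",(70,265,175,335),(235,190,350,300))):
    bgr=cv2.imread(f"pics/{n}0.png"); hsv=cv2.cvtColor(bgr,cv2.COLOR_BGR2HSV); v=hsv[...,2]
    c=big((v<60).astype(np.uint8),roi); r=cv2.minAreaRect(c); b=cv2.boxPoints(r)
    print(n,"handle px",r,"\n",plane(n,b,.010), plane(n,[r[0]],.010))
    blue=((hsv[...,0]>105)&(hsv[...,0]<130)&(hsv[...,1]>130)).astype(np.uint8)
    c=big(blue,troi); print("blue",cv2.boundingRect(c))
    a=cv2.approxPolyDP(c,4,True)[:,0]; print(np.c_[a,plane(n,a,.098)])
    x0,y0,x1,y1=troi
    cr=lambda q:cv2.resize(bgr[q[1]:q[3],q[0]:q[2]],None,fx=5,fy=5,interpolation=cv2.INTER_CUBIC)
    A,B=cr(troi),cr(roi); H=max(A.shape[0],B.shape[0])
    pad=lambda I:cv2.copyMakeBorder(I,0,H-I.shape[0],0,0,cv2.BORDER_CONSTANT)
    cv2.imwrite(f"pics/{n}_crop.png",cv2.resize(np.hstack([pad(A),pad(B)]),None,fx=.72,fy=.72))
E
```

```text
top handle px ((382.0, 273.0), (8.0, 36.0), 0.0) 
 [[ 0.3718 -0.3103  0.01  ]
 [ 0.4673 -0.3118  0.01  ]
 [ 0.4672 -0.3337  0.01  ]
 [ 0.3717 -0.3321  0.01  ]] [[ 0.4194 -0.3219  0.01  ]]
blue (242, 128, 77, 56)
[[314.     128.       0.7891  -0.1278   0.098 ]
 [242.     132.       0.7773   0.0529   0.098 ]
 [246.     183.       0.6487   0.0416   0.098 ]
 [317.     176.       0.6673  -0.1339   0.098 ]]
scene handle px ((97.29999542236328, 287.4000244140625), (38.460365295410156, 12.074767112731934), 26.56505012512207) 
 [[ 0.3773 -0.34    0.01  ]
 [ 0.3595 -0.3108  0.01  ]
 [ 0.4636 -0.3113  0.01  ]
 [ 0.4774 -0.3389  0.01  ]] [[ 0.421  -0.3254  0.01  ]]
blue (248, 199, 87, 94)
[[285.     199.       0.6569   0.0448   0.098 ]
 [248.     241.       0.6689  -0.1372   0.098 ]
 [251.     275.       0.7276  -0.2219   0.098 ]
 [304.     292.       0.8285  -0.2149   0.098 ]
 [331.     245.       0.8172  -0.0682   0.098 ]
 [332.     223.       0.7894   0.0051   0.098 ]
 [328.     229.       0.7907  -0.0198   0.098 ]
 [325.     225.       0.7795  -0.0092   0.098 ]
 [334.     211.       0.7751   0.0518   0.098 ]]
```

View pics/top_crop.png

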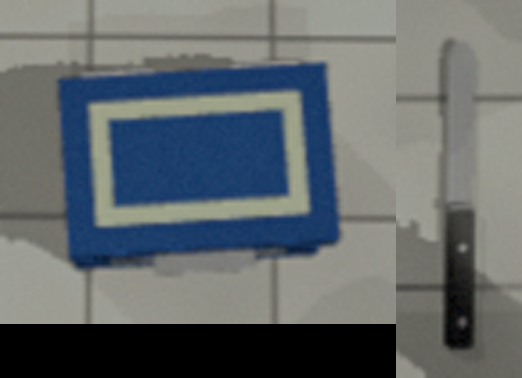

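View pics/scene_crop.png

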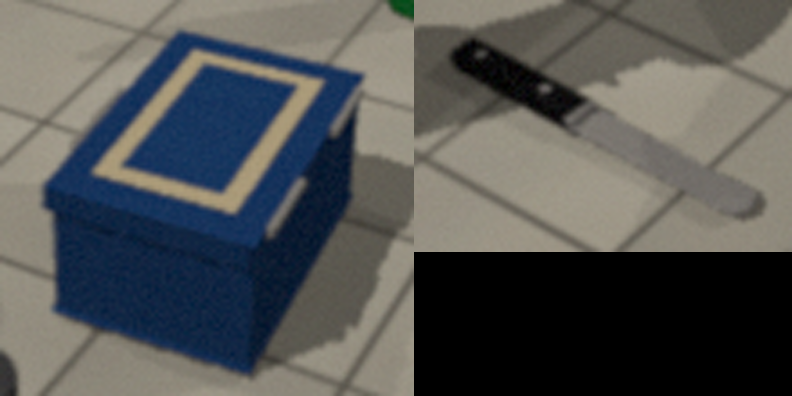

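The crops show the lip in the top view spanning about (268..296, 181..185.6) below the lid's front edge. The blade tip is at (382.2,206.1), the junction at (382.5,252) and the handle end at (382.5,291.7). In the scene view the lid is shut with a cream frame on top, and the steel marks are the hinge parts.

```bash
python3 - <<'E'
from h import *
np.set_printoptions(precision=4,suppress=True)
K={"top":[[382.2,206.1],[382.5,251.9],[382.5,291.7]],"scene":[[166.1,322.8],[116.1,297.8],[81.9,278.9]]}
for n in K: print(n,"tip,junction,end\n",plane(n,K[n],.007))
print("lip end corners",plane("top",[[268.1,185.4],[296.4,184.4]],.083))
R={"top":(225,110,335,200),"scene":(235,190,350,300)}
cen={}
for n in R:
    bgr=cv2.imread(f"pics/{n}0.png"); hsv=cv2.cvtColor(bgr,cv2.COLOR_BGR2HSV)
    blue=((hsv[...,0]>100)&(hsv[...,0]<130)&(hsv[...,1]>110)).astype(np.uint8)
    cs,h=cv2.findContours(blue,cv2.RETR_CCOMP,cv2.CHAIN_APPROX_NONE)
    holes=[c for c,q in zip(cs,h[0]) if q[3]>=0 and cv2.contourArea(c)>300]
    c=max(holes,key=cv2.contourArea)
    w=plane(n,c[:,0].astype(float),.098)
    r=cv2.minAreaRect((w[:,:2]*1000).astype(np.float32)); print(n,"frame mm",r); print(cv2.boxPoints(r))
    cen[n]=r[0]
    print("proj",proj(n,[[r[0][0]/1000,r[0][1]/1000,.098]]))
# bottle etc
for n in R:
    x=plane(n,np.array([[314,128],[242,132.]]) if n=="top" else np.array([[334,211.],[285,199],[248,241]]),.098);print(n,x)
E
```

```text
top tip,junction,end
 [[ 0.5992 -0.3274  0.007 ]
 [ 0.4753 -0.3253  0.007 ]
 [ 0.3694 -0.3235  0.007 ]]
scene tip,junction,end
 [[ 0.6046 -0.3254  0.007 ]
 [ 0.4744 -0.3253  0.007 ]
 [ 0.3687 -0.3219  0.007 ]]
lip end corners [[ 0.6449 -0.0133  0.083 ]
 [ 0.6479 -0.0843  0.083 ]]
top frame mm ((723.5648803710938, -41.470787048339844), (94.60395812988281, 154.72897338867188), 4.05150842666626)
[[ 670.915    32.3583]
 [ 681.8472 -121.984 ]
 [ 776.2147 -115.2999]
 [ 765.2826   39.0424]]
proj [[279.693  153.3411]]
scene frame mm ((720.7807006835938, -38.13706970214844), (94.80094909667969, 161.31190490722656), 4.178791522979736)
[[ 667.6289   38.8504]
 [ 679.3835 -122.0326]
 [ 773.9325 -115.1246]
 [ 762.1779   45.7585]]
proj [[293.726  224.0132]]
top [[ 0.7891 -0.1278  0.098 ]
 [ 0.7773  0.0529  0.098 ]]
scene [[ 0.7751  0.0518  0.098 ]
 [ 0.6569  0.0448  0.098 ]
 [ 0.6689 -0.1372  0.098 ]]
```

Both views agree on the tin: origin about (0.724, -0.0415), yaw about 0.067, lip end at x≈0.646. The knife grip is at about (0.446, -0.3245), yaw -0.016. I'll move above it.

```bash
python3 nudge.py '[[0,0,0,0,0,0.107],[0,0,0,0,0,0.107],[0,0,0,0,0,0.107],[0,0,0,0,0,0.107],[0.024,-0.0313,0,0,0,0],[0.024,-0.0313,0,0,0,0],[0.024,-0.0313,0,0,0,0],[0.024,-0.0313,0,0,0,0],[0.024,-0.0313,0,0,0,0],[0.024,-0.0313,0,0,0,0],[0.024,-0.0313,0,0,0,0],[0.024,-0.0313,0,0,0,0],[0,0,0,0,0,0],[0,0,0,0,0,0]]' 0.045 50
```

```text
clock: 1.5
eef_pos: [0.447, -0.324, 0.2309]
tool_rot: [-0.0, 1.0, -0.006, -0.0]
force: [-1.7, -0.3, -0.2]
gripper_width: 0.0451
gripper_force: 0.0
```

```bash
python3 nudge.py '[[0,0,0.04,0,0,0],[0,0,0.04,0,0,0],[0,0,0.04,0,0,0],[0,0,0.04,0,0,0],[0,0,0.03,0,0,0],[0,0,0.015,0,0,0],[0,0,0.01,0,0,0],[0,0,0.006,0,0,0],[0,0,0.004,0,0,0],[0,0,0,0,0,0],[0,0,0,0,0,0]]'
```

```text
clock: 2.6
eef_pos: [0.447, -0.3254, 0.0071]
tool_rot: [0.0, 1.0, -0.008, 0.001]
force: [-0.7, 0.3, -0.0]
gripper_width: 0.0453
gripper_force: 0.0
```

```bash
python3 - <<'E'
from h import *
im=cv2.cvtColor(camrig.capture("scene"),cv2.COLOR_RGB2BGR); cv2.imwrite("pics/s1.png",cv2.resize(im[180:340,40:240],None,fx=3.5,fy=3.5,interpolation=cv2.INTER_CUBIC))
E
```

```text
(no output)
```

View pics/s1.png

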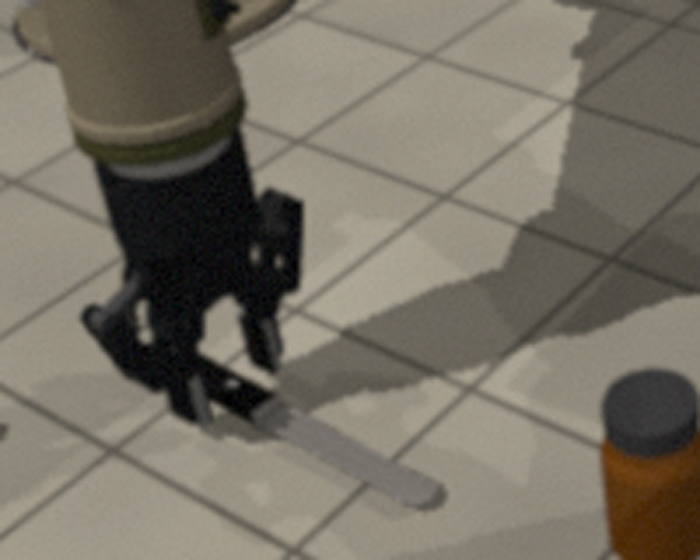

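The fingers straddle the handle and the blade is clear. I'll go down about 4.5 mm and grip.

```bash
python3 nudge.py '[[0,0,0.0025,0,0,0],[0,0,0.002,0,0,0],[0,0,0,0,0,0],[0,0,0,0,0,0]]' && python3 nudge.py '[[0,0,0,0,0,0],[0,0,0,0,0,0],[0,0,0,0,0,0],[0,0,0,0,0,0],[0,0,0,0,0,0],[0,0,0,0,0,0],[0,0,0,0,0,0],[0,0,0,0,0,0]]' 0.0 80
```

```text
clock: 3.05
eef_pos: [0.4465, -0.3249, 0.0017]
tool_rot: [-0.0, 1.0, -0.008, -0.0]
force: [-0.2, 0.8, -0.3]
gripper_width: 0.0451
gripper_force: 0.0
clock: 3.85
eef_pos: [0.4468, -0.3252, 0.0022]
tool_rot: [0.0, 1.0, -0.008, 0.0]
force: [-0.5, 1.0, 5.5]
gripper_width: 0.0178
gripper_force: 79.0
```

```bash
python3 nudge.py '[[0,0,-0.01,0,0,0],[0,0,-0.02,0,0,0],[0,0,-0.03,0,0,0],[0,0,-0.03,0,0,0],[0,0,-0.03,0,0,0],[0.003,-0.02,0,0,0,0],[0.003,-0.03,0,0,0,0],[0.004,-0.035,0,0,0,0],[0.004,-0.035,0,0,0,0],[0.004,-0.035,0,0,0,0],[0.004,-0.035,0,0,0,0],[0.004,-0.033,0,0,0,0],[0.004,-0.025,0,0,0,0],[0.003,-0.02,0,0,0,0],[0,0,0,0,0,-0.04],[0,0,0,0,0,-0.043],[0,0,0,0,0,0],[0,0,0,0,0,0],[0,0,0,0,0,0]]'
python3 - <<'E'
from h import *
for n,q in(("scene",(150,150,350,310)),("top",(225,110,325,300))):
    im=cv2.cvtColor(camrig.capture(n),cv2.COLOR_RGB2BGR); cv2.imwrite(f"pics/{n}2.png",im); cv2.imwrite(f"pics/{n}2c.png",cv2.resize(im[q[1]:q[3],q[0]:q[2]],None,fx=3,fy=3,interpolation=cv2.INTER_CUBIC))
a,b=[cv2.imread(f"pics/{n}2c.png") for n in("scene","top")]
H=570; a=cv2.copyMakeBorder(a,0,H-a.shape[0],0,0,cv2.BORDER_CONSTANT)
cv2.imwrite("pics/c2.png",np.hstack([a[:,:500],b]))
E
```

```text
clock: 5.75
eef_pos: [0.4835, -0.0577, 0.1219]
tool_rot: [-0.0, 0.999, 0.033, -0.0]
force: [0.0, 0.0, -0.8]
gripper_width: 0.0175
gripper_force: 78.4
```

View pics/c2.png

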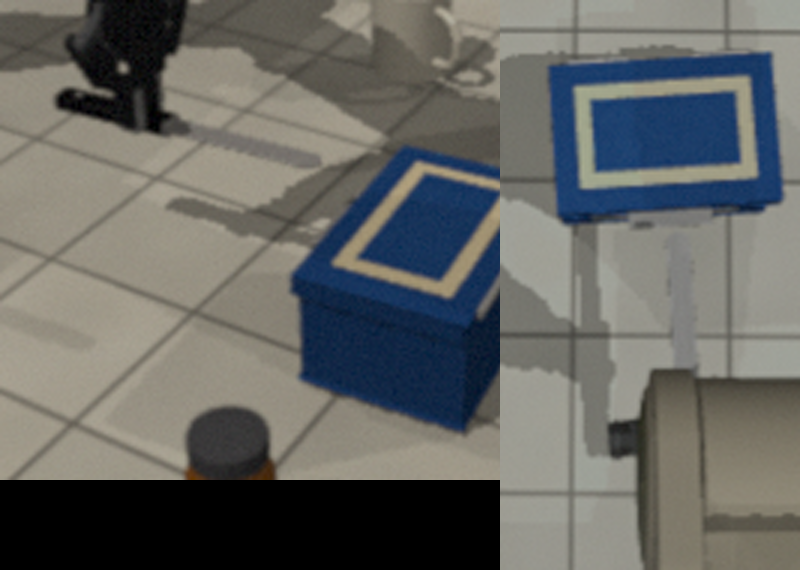

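The knife is held level. The tip is at top px (284,187.7) and scene px (257,204), pointing at the middle of the lip.

```bash
python3 - <<'E'
from h import *
np.set_printoptions(precision=4,suppress=True)
o1,d1=ray("top",[[284,187.7]]);o2,d2=ray("scene",[[257,204.]])
d1,d2=d1[0],d2[0]
A=np.c_[d1,-d2]; t=np.linalg.lstsq(A,o2-o1,rcond=None)[0]
print("tri",o1+t[0]*d1,o2+t[1]*d2)
print(plane("top",[[284,187.7]],.1265),plane("scene",[[257,204.]],.1265))
print("top dir",plane("top",[[284,187.7],[286,230]],.1265))
print("lip end top",plane("top",[[225+130/3,110+225/3],[225+212/3,110+221/3]],.083))
E
```

```text
tri [ 0.6344 -0.0499  0.1273] [ 0.6372 -0.048   0.1275]
[[ 0.6345 -0.05    0.1265]] [[ 0.6363 -0.0466  0.1265]]
top dir [[ 0.6345 -0.05    0.1265]
 [ 0.5342 -0.0546  0.1265]]
lip end top [[ 0.6459 -0.0139  0.083 ]
 [ 0.6497 -0.0825  0.083 ]]
```

```bash
python3 nudge.py '[[-0.004,0,0.013,0,0,0],[0,0,0.02,0,0,0],[0,0,0.02,0,0,0],[0,0,0,0,0,0],[0,0,0,0,0,0],[0.007,0,0,0,0,0],[0.007,0,0,0,0,0],[0.006,0,0,0,0,0],[0.006,0,0,0,0,0],[0,0,0,0,0,0],[0,0,0,0,0,0]]'
python3 - <<'E'
from h import *
for n,q in(("scene",(190,170,340,300)),("top",(235,120,325,245))):
    im=cv2.cvtColor(camrig.capture(n),cv2.COLOR_RGB2BGR); cv2.imwrite(f"pics/{n}3.png",im); cv2.imwrite(f"pics/{n}3c.png",cv2.resize(im[q[1]:q[3],q[0]:q[2]],None,fx=3,fy=3,interpolation=cv2.INTER_CUBIC))
a,b=[cv2.imread(f"pics/{n}3c.png") for n in("scene","top")]
H=400; f=lambda a:cv2.copyMakeBorder(a,0,H-a.shape[0],0,0,cv2.BORDER_CONSTANT)
cv2.imwrite("pics/c3.png",np.hstack([f(a),f(b)]))
E
```

```text
clock: 6.95
eef_pos: [0.5056, -0.0559, 0.0687]
tool_rot: [-0.0, 0.999, 0.034, -0.0]
force: [-0.0, -0.2, -1.5]
gripper_width: 0.018
gripper_force: 78.4
```

View pics/c3.png

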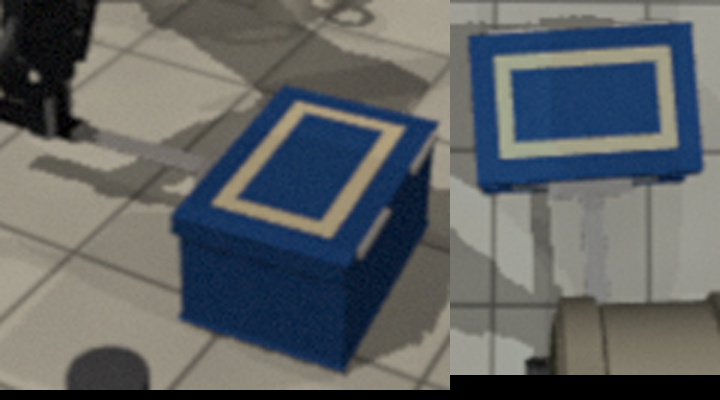

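The blade is now under the lip with no contact force. I'll raise it slowly and watch the force.

```bash
Z='[[0,0,-0.002,0,0,0],[0,0,-0.002,0,0,0],[0,0,0,0,0,0]]'; python3 nudge.py '[[0,0,-0.002,0,0,0],[0,0,-0.002,0,0,0],[0,0,-0.002,0,0,0],[0,0,0,0,0,0]]' | grep -E 'eef|^force|rot'; python3 nudge.py '[[0,0,-0.002,0,0,0],[0,0,-0.002,0,0,0],[0,0,0,0,0,0]]'| grep -E 'eef|^force|rot'; python3 nudge.py '[[0,0,-0.002,0,0,0],[0,0,-0.002,0,0,0],[0,0,0,0,0,0]]'| grep -E 'eef|^force|rot'
```

```text
eef_pos: [0.5057, -0.0561, 0.0753]
tool_rot: [0.0, 0.999, 0.034, 0.0]
force: [0.1, 0.1, -1.4]
eef_pos: [0.5053, -0.056, 0.0788]
tool_rot: [-0.0, 0.999, 0.034, -0.0]
force: [-0.7, -0.1, -2.9]
eef_pos: [0.5051, -0.056, 0.0827]
tool_rot: [-0.0, 0.999, 0.034, -0.0]
force: [0.7, -0.2, -5.6]
```

```bash
for i in 1; do python3 nudge.py '[[0,0,-0.002,0,0,0],[0,0,-0.002,0,0,0],[0,0,0,0,0,0]]' | grep -E 'eef|^force'; python3 nudge.py '[[0,0,-0.002,0,0,0],[0,0,-0.002,0,0,0],[0,0,0,0,0,0]]'| grep -E 'eef|^force'; python3 nudge.py '[[0,0,-0.002,0,0,0],[0,0,-0.002,0,0,0],[0,0,0,0,0,0]]'| grep -E 'eef|^force'; done; python3 -c "
from rig import manip, camrig, ticket;print(manip.state()['torque'])"
```

```text
eef_pos: [0.5059, -0.0561, 0.0873]
force: [-0.8, 0.5, -1.1]
eef_pos: [0.5061, -0.056, 0.0915]
force: [-0.2, 0.3, -2.1]
eef_pos: [0.5059, -0.0561, 0.0953]
force: [1.6, 0.7, -0.8]
[-0.02557325  0.05036309 -0.03150647]
```

```bash
cat > lid.py <<'E'
from h import *
O=np.array([.724,-.0415,0]);yw=.067;X=np.array([np.cos(yw),np.sin(yw),0]);Y=np.array([-np.sin(yw),np.cos(yw),0])
def lid(bgr,n="scene"):
    hsv=cv2.cvtColor(bgr,cv2.COLOR_BGR2HSV)
    blue=((hsv[...,0]>100)&(hsv[...,0]<130)&(hsv[...,1]>110)).astype(np.uint8)
    cs,h=cv2.findContours(blue,cv2.RETR_CCOMP,cv2.CHAIN_APPROX_NONE)
    ho=[c for c,q in zip(cs,h[0]) if q[3]>=0 and cv2.contourArea(c)>200]
    if not ho: return None
    c=max(ho,key=cv2.contourArea)
    q=cv2.approxPolyDP(c,.04*cv2.arcLength(c,True),True)[:,0].astype(float)
    if len(q)!=4: return q
    h_=lambda p:np.r_[p,1]
    m=np.cross(np.cross(h_(q[0]),h_(q[2])),np.cross(h_(q[1]),h_(q[3]))); m=m[:2]/m[2]
    o,d=ray(n,[m]); d=d[0]; t=((O-o)@Y)/(d@Y); p=o+t*d-O
    x,z=p@X,p[2]
    return np.r_[m,x,z,np.degrees(np.arctan2(z-.095,.060-x)-np.arctan2(.003,.062)),np.hypot(z-.095,.06-x)]
if __name__=="__main__":
    import sys
    np.set_printoptions(precision=4,suppress=True)
    for n in sys.argv[1:]: print(n,lid(cv2.imread(n),"top" if "top" in n else "scene"))
    im=cv2.cvtColor(camrig.capture("scene"),cv2.COLOR_RGB2BGR); cv2.imwrite(f"pics/now.png",im); print("now",lid(im))
    s=manip.state();print(s["clock"],s["eef_pos"],s["force"],s["torque"],s["gripper_width"])
E
python3 lid.py pics/scene0.png pics/scene2.png pics/scene3.png
```

```text
pics/scene0.png [293.6395 224.5578  -0.0017   0.0991   1.0759   0.0619]
pics/scene2.png [293.6395 224.5578  -0.0017   0.0991   1.0759   0.0619]
pics/scene3.png [293.6395 224.5578  -0.0017   0.0991   1.0759   0.0619]
now [294.6429 221.4524   0.0003   0.1075   9.0581   0.061 ]
9.0 [ 0.5058 -0.056   0.0951] [ 0.378   0.4416 -1.8998] [-0.0285 -0.0007  0.0316] 0.017787350505883287
```

The lid is off its catch at about 8° and carried by the blade. I'll raise it another 13 mm to clear the rim, then slide the blade in.

```bash
python3 nudge.py '[[0,0,-0.003,0,0,0],[0,0,-0.003,0,0,0],[0,0,-0.003,0,0,0],[0,0,-0.004,0,0,0],[0,0,0,0,0,0]]' | grep -E 'eef|^force'; python3 nudge.py '[[0.004,0,0,0,0,0],[0.004,0,0,0,0,0],[0.004,0,0,0,0,0],[0.004,0,0,0,0,0],[0.004,0,0,0,0,0],[0,0,0,0,0,0]]'| grep -E 'eef|^force'; python3 lid.py
```

```text
eef_pos: [0.5058, -0.0561, 0.1085]
force: [-0.0, 0.5, -1.8]
eef_pos: [0.5263, -0.0545, 0.1078]
force: [0.3, 0.2, -2.0]
now [294.6059 218.6937  -0.0001   0.1143  15.026    0.0631]
10.15 [ 0.5261 -0.0546  0.1079] [ 0.4807  0.0636 -2.4896] [-0.0565  0.0329  0.0288] 0.017607852118567455
```

```bash
python3 nudge.py '[[0.005,0,0,0,0,0],[0.005,0,0,0,0,0],[0.005,0,0,0,0,0],[0.005,0,0,0,0,0],[0.005,0,0,0,0,0],[0,0,0,0,0,0],[0,0,-0.004,0,0,0],[0,0,-0.005,0,0,0],[0,0,-0.005,0,0,0],[0,0,-0.005,0,0,0],[0,0,-0.005,0,0,0],[0,0,-0.005,0,0,0],[0,0,-0.005,0,0,0],[0,0,-0.005,0,0,0],[0,0,-0.005,0,0,0],[0,0,-0.005,0,0,0],[0,0,-0.005,0,0,0],[0,0,-0.004,0,0,0],[0,0,0,0,0,0],[0,0,0,0,0,0]]' | grep -E 'eef|^force|clock';  python3 lid.py; python3 - <<'E'
import cv2
cv2.imwrite("pics/c4.png",cv2.resize(cv2.imread("pics/now.png")[120:300,150:350],None,fx=3,fy=3,interpolation=cv2.INTER_CUBIC))
E
```

```text
clock: 12.15
eef_pos: [0.5504, -0.053, 0.1658]
force: [-0.5, -0.2, -2.6]
now [303.4684 209.3211   0.0184   0.1422  45.8034   0.0629]
12.2 [ 0.5503 -0.053   0.1657] [ 0.1285  0.3905 -1.9106] [0.0581 0.1401 0.0545] 0.017663626852609426
```

View pics/c4.png

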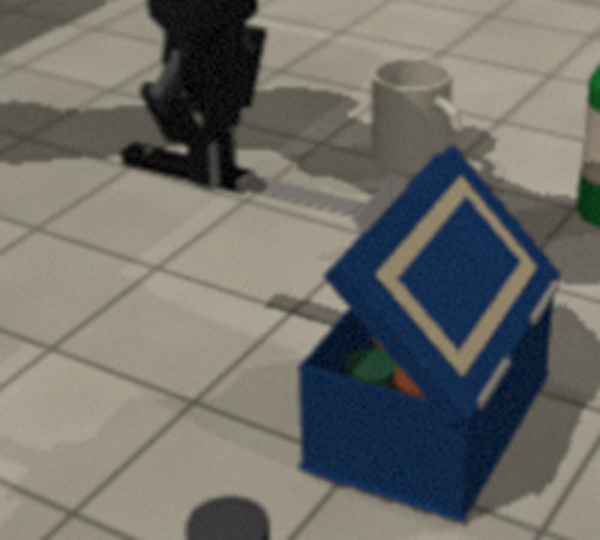

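The lid stands half open on the blade. The gripper is well clear and the mug, bottle and jar are undisturbed. I'll check the angle a second way, from the front edge's corners at px (301.7,169.3) and (259.3,211.7), and check that it is steady.

```bash
python3 nudge.py '[[0,0,0,0,0,0],[0,0,0,0,0,0],[0,0,0,0,0,0],[0,0,0,0,0,0],[0,0,0,0,0,0],[0,0,0,0,0,0],[0,0,0,0,0,0],[0,0,0,0,0,0]]' | grep eef; python3 lid.py; python3 - <<'E'
from lid import *
for p,y in(([301.7,169.3],.095),([259.3,211.7],-.095)):
    o,d=ray("scene",[p]);d=d[0];C=O+y*Y;t=((C-o)@Y)/(d@Y);q=o+t*d-O;x,z=q@X,q[2]
    print(x,z,np.degrees(np.arctan2(z-.095,.06-x)-np.arctan2(.003,.124)),np.hypot(z-.095,.06-x))
im=cv2.cvtColor(camrig.capture("top"),cv2.COLOR_RGB2BGR); print(lid(im,"top"))
E
```

```text
eef_pos: [0.5504, -0.053, 0.1658]
now [303.4684 209.3211   0.0184   0.1422  45.8034   0.0629]
13.05 [ 0.5505 -0.053   0.1659] [-0.6336 -0.4474 -1.5064] [-0.0266  0.176   0.0133] 0.017502477280634286
-0.02499149110950501 0.18043774995815887 43.76410740308915 0.12051208519866355
-0.03381702724082866 0.17613266475859174 39.467227233457685 0.12403283392366886
[2.81261283e+02 1.40950119e+02 1.34226657e-02 1.69876262e-01
 5.53458001e+01 8.81810793e-02]
```

```bash
python3 - <<'E'
from lid import *
np.set_printoptions(precision=4,suppress=True)
def quad(f):
    hsv=cv2.cvtColor(cv2.imread(f),cv2.COLOR_BGR2HSV)
    b=((hsv[...,0]>100)&(hsv[...,0]<130)&(hsv[...,1]>110)).astype(np.uint8)
    cs,h=cv2.findContours(b,cv2.RETR_CCOMP,cv2.CHAIN_APPROX_NONE)
    c=max([c for c,q in zip(cs,h[0]) if q[3]>=0],key=cv2.contourArea)
    q=cv2.approxPolyDP(c,.04*cv2.arcLength(c,True),True)[:,0]
    outer=max([c for c,q in zip(cs,h[0]) if q[3]<0],key=cv2.contourArea)
    return q,cv2.approxPolyDP(outer,3,True)[:,0]
for f in("pics/scene0.png","pics/now.png"):
    q,o_=quad(f); print(f,q.tolist(),"outer",o_.tolist())
    s=q[np.argsort(q[:,0]-0*q[:,1])].astype(float)
    for p in q.astype(float):
        for y in(.077,-.077):
            o,d=ray("scene",[p]);d=d[0];C=O+y*Y;t=((C-o)@Y)/(d@Y);w=o+t*d-O;x,z=w@X,w[2]
            print(p,y,round(x,4),round(z,4),"ang %.1f r %.4f"%(np.degrees(np.arctan2(z-.095,.06-x)),np.hypot(z-.095,.06-x)))
E
```

```text
pics/scene0.png [[288, 202], [326, 212], [300, 250], [259, 238]] outer [[285, 199], [248, 241], [251, 276], [304, 292], [331, 245], [332, 223], [328, 229], [325, 225], [334, 211]]
[288. 202.] 0.077 -0.0478 0.1007 ang 3.0 r 0.1080
[288. 202.] -0.077 0.0159 0.2004 ang 67.3 r 0.1142
[326. 212.] 0.077 0.043 0.0987 ang 12.2 r 0.0174
[326. 212.] -0.077 0.0888 0.1987 ang 105.5 r 0.1077
[300. 250.] 0.077 -0.0133 -0.024 ang -58.4 r 0.1398
[300. 250.] -0.077 0.0436 0.1003 ang 17.9 r 0.0172
[259. 238.] 0.077 -0.1229 -0.023 ang -32.8 r 0.2177
[259. 238.] -0.077 -0.0443 0.1011 ang 3.3 r 0.1045
pics/now.png [[303, 177], [329, 207], [304, 246], [274, 212]] outer [[299, 169], [259, 211], [267, 223], [250, 243], [250, 275], [304, 292], [330, 248], [332, 223], [328, 229], [325, 225], [335, 210]]
[303. 177.] 0.077 -0.0145 0.1723 ang 46.1 r 0.1073
[303. 177.] -0.077 0.0427 0.2578 ang 83.9 r 0.1637
[329. 207.] 0.077 0.0488 0.1131 ang 58.2 r 0.0213
[329. 207.] -0.077 0.0934 0.2103 ang 106.2 r 0.1201
[304. 246.] 0.077 -0.0038 -0.0091 ang -58.5 r 0.1220
[304. 246.] -0.077 0.0513 0.1123 ang 63.2 r 0.0194
[274. 212.] 0.077 -0.0826 0.0644 ang -12.1 r 0.1458
[274. 212.] -0.077 -0.0119 0.1712 ang 46.7 r 0.1048
```

Differences against the shut view put the lid at about 44°. I'll raise it 1.3 mm, let it settle and hand in.

```bash
python3 nudge.py '[[0,0,-0.0013,0,0,0],[0,0,0,0,0,0],[0,0,0,0,0,0],[0,0,0,0,0,0],[0,0,0,0,0,0],[0,0,0,0,0,0],[0,0,0,0,0,0],[0,0,0,0,0,0]]' | grep -E 'eef|^force|gripper'; python3 lid.py; python3 -c "
from rig import manip, camrig, ticket;print(ticket.hand_in())"
```

```text
eef_pos: [0.5505, -0.053, 0.1671]
force: [1.3, 0.9, -3.1]
gripper_width: 0.0178
gripper_force: 78.6
now [303.4684 209.3211   0.0184   0.1422  45.8034   0.0629]
13.95 [ 0.5504 -0.053   0.1671] [ 0.8852  0.5012 -3.0548] [-0.0117  0.0556 -0.0236] 0.017869000251101098
the job is handed in; nothing more can be done
None
```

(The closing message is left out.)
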